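Park the tape roll on the swivel hook

ROBOT

A 6-joint arm with a two-finger parallel gripper is mounted at the origin on a cart in front of the work surface, level with it; the furniture and walls round the work are solid. World frame = base frame: x ahead of the robot, y to its left, z up, the work surface at z = 0. Lengths are in m, angles in rad, forces in N, time in s.
With the tool pointing down it reaches from about 0.275 to 0.85 m from the base axis. Payload 19 kg.
Tool frame: the origin (TCP) lies midway between the tips of the shut fingers; the grasp point (between the pads) lies 19 mm behind it; z points along the fingers, y is the line along which they close (so a half turn about z gives the same grasp; the last joint's range is limited). The gripper opens to 85 mm and grips with 20 to 120 N. Pads are 22 mm wide; open, the fingers measure 114 mm over their backs; the gripper's body (76 mm by 85 mm) begins 54 mm behind the grasp point. The pads swing forward as they close: fully open they stand 13 mm farther back than shut.
Start: joints at [1.166, 0.15, 1.437, -0, 1.554, -0.134], TCP at [0.154, 0.554, 0.231] pointing down, gripper open.
Joint ranges: [-2.8, 2.8], [-0.68, 2.1], [0.12, 2.68], [-1.39, 4.53], [0.16, 2.79], [-2.81, 2.81]. Speed limits (rad/s): [1.89, 1.89, 2.22, 3.01, 3.01, 3.01].

INTERFACE

Orientations are given as a unit quaternion [w, x, y, z].
In Python, from station import ctrl gives the robot as it stands.
- The arm moves only by the tool servo_tool, never from a script. Its argument "series" is a list of rows, each a list of 7 numbers: the turn, a rotation vector about the tool's x, y, z in degrees, then the shift along the tool's x, y, z in mm, then the opening, from -1 (shut) to 1 (fully open), so that 0 is half open. In form: [[rx, ry, rz, x, y, z, hand], ...]. A call has 1 to 20 rows; each row shifts and turns the commanded pose from where the row before left it, along the tool's axes as they then stand; what a row does not reach is not made up. A row lasts 1/8 s, in which the tool goes at most 62.5 mm and 10.7 degrees, less where a joint would pass 70% of its speed; a pose out of reach is approached as far as the arm can. A call with a gripper value outside its range is refused whole. The fingers move at their own pace and stop on an object; "newtons" is the grip in N (left out, the last holds). Time passes only in rows, so rows that do not move let the fingers close. It gives the time, the measured TCP pose, the force, the opening and the grip force at its end, in the units of the state.
- ctrl.sense(): the state, without advancing time (a new reading comes with each control period).
- ctrl.capture(name): name is "scene" or "top"; returns a dict with "color" (384x512x3 uint8, red, green, blue), "range_z" (384x512 float32, m along the optical axis (not along the pixel's ray), 0 where there is no reading), "fov_y" (degrees; the focal length in pixels is half the picture's height over the tangent of half this angle, whatever the lens; pixels are square), "cx", "cy" (the principal point, pixels), "k1" (the pictures are not rectified: a ray, as slopes to the right and down, at radius r is drawn at 1 + k1 r^2 times it, then the intrinsics apply), "T" (4x4, takes a point from camera to world coordinates). Camera axes: x right, y up, looking along -z (the intrinsics and any distortion apply to the point x, -y, -z); pixel columns grow to the right and rows downward; lengths in m; the calibration is good to about 2 mm. A picture is of the moment at which its call begins.
- ctrl.job_done(): hands the job in; it is judged then, once.
The state is a dict: "time_s": time; "joints": joint angles; "joint_vel": joint speeds; "effort": joint torques, N m; "position": TCP position; "tool_rot": TCP orientation; "force": force on the tool from outside, world axes, zero at the start; "ft_torque": the same for the moment, N m; "finger_gap": finger opening in m; "finger_force": force on a finger pad.
Only numpy, scipy, OpenCV 4.12 (cv2) and the standard library are available. Lean on these libraries where they do the work, as an engineer would, in place of code of your own. Each camera call takes 0.05 s, during which the arm holds its last target. There are 200 camera calls.

TASK

First swing the swivel hook on the small stand round until its arm points straight out over the stand's long foot. Then take the roll of tape out of its wooden cradle and hang it on the hook by its hole, leaving it hanging freely with the arm still over the long foot. Do not drop the roll, and leave the dish, the bracelet and the glue bottle where they are.

Things in the scene. Friction and masses are not known exactly. Their poses are not given: they have to be found in the camera images.
- stand: Hook stand screwed to the table: dark steel round base (84 mm across, 11 mm high) with one long flat foot (26 mm wide, 9 mm high, rounded end 138 mm from the post), and a 15 mm aluminium post. Origin: on the post's axis, at the table top. z up; the long foot runs along its -x axis, roughly towards the robot. It does not move.
- swivel (a joint): Angle of the hook arm about the upright post, rad, counter-clockwise from above; 0 (or a whole turn, 6.283) = arm exactly over the long foot. It turns freely either way without stops, stays where it is left, and takes about 1 N at the arm's middle to push round.
- hook_root (a point): On the post's axis at the height of the hook arm's axis, 160 mm above the table; its frame turns with the arm and the arm runs along its -x axis. The hub there is 26 mm across and ends 7 mm above this point. The arm is a level bright steel rod, 8 mm thick, 114 mm long; its last 7 mm turn up.
- hook_tip (a point): Centre of the upturned end of the hook arm, 114 mm out from the post's axis and 12 mm above the arm's axis; the end's highest point is 16 mm above the arm's axis.
- tape_centre (a point): Centre of the roll of pale paper tape: 78 mm across, 18 mm thick, hole 48 mm across (so the ring of tape is 15 mm thick), about 45 g. Its z axis is the roll's axis. At the start it stands on edge in the cradle, axis level, top 84 mm and centre 45 mm above the cradle's underside; it can be pinched from above across its 18 mm thickness. Hung up, its centre is about 20 mm below the arm's axis.
- cradle: Wooden cradle fixed to the table, 42 mm (x) by 100 mm (y), walls 26 mm high, with a slot 24 mm wide along its y axis in which the roll stands loosely, its floor 6 mm thick. It stands on the red felt, which lies 3 mm lower than the rug (z = 0). Origin: centre of its underside; its x axis is the roll's axis, give or take 0.1 rad.
- parts_dish: Round shallow dish, 76 mm across, 15 mm high. Bystander; origin at the centre of its underside.
- bracelet: Leather bracelet lying flat, 65 mm across, 15 mm high. Bystander; origin at the centre of its underside.
- glue_bottle: Small glue bottle standing upright, 30 mm across, 90 mm high. Bystander; origin at the centre of its underside.
Mind the look-alikes: they are no part of the job. What is shaped like the part that bears tape_centre but turquoise is not meant.

How it is judged:
On the way, in this order (a step that is already met when the one before it is completed fails the run):
1. the hook arm points out over the long foot, within about 0.2 rad (x of hook_tip in the frame of stand below -0.1 m and y of hook_tip in the frame of stand between -0.023 and 0.023 m), for 0.2 s.
2. the roll hangs on the hook arm (x of tape_centre in the frame of hook_root between -0.108 and -0.02 m and z of tape_centre in the frame of hook_root between -0.026 and -0.014 m and y of tape_centre in the frame of hook_root between -0.012 and 0.012 m), for 0.2 s.
At the end, for the whole second after the job is handed in: The hook arm points over the long foot (tip within 23 mm of the foot's line, about 0.2 rad), and the roll hangs at rest on the arm, the arm through its hole: its centre 14 to 26 mm below the arm's axis, within 12 mm of it sideways, 20 to 108 mm out from the post, its axis within 0.6 rad of the arm (all of step 1 and all of step 2 and angle between the z axis of tape_centre and the x axis of hook_root, either way round below 0.6 rad and linear speed of tape_roll below 0.05 m/s); the robot touches nothing.
It fails at once if the roll is dropped on the table or the floor (height (world z) of tape_centre below 0.033 m).
It fails at once if the dish is moved by more than 25 mm (distance of parts_dish from where it was at the start of the episode above 0.025 m).
It fails at once if the bracelet is moved by more than 25 mm (distance of bracelet from where it was at the start of the episode above 0.025 m).
It fails at once if the glue bottle is moved by more than 25 mm or tipped (distance of glue_bottle from where it was at the start of the episode above 0.025 m or angle between glue_bottle's own z axis and vertical above 0.5 rad).
It also fails if it takes over 58 s, if anything falls off the work surface, if the arm or the gripper's body presses on something with over 40 N, if the wrist force passes 120 N, or if a joint passes its speed limit or range.

## Working session

There is one attempt and no reset: what is moved stays moved. The work goes in short steps, Python scripts to look and compute and a tool call to move; the robot and the scene stay as the last step left them, time stands still between calls to the robot, and variables do not carry over. Pictures are saved under pics/ and viewed, at most 10 in all, crops included, and the job is handed in when it is done.

Besides the shell and the picture viewer there is one more tool, called by a JSON object that holds its "method" and its "body", one argument or row to a line. servo_tool: Moves the arm, as the interface text tells. Its arguments: {"type":"object","properties":{"series":{"type":"array","items":{"type":"array","items":{"type":"number"}}},"newtons":{"type":"number"}},"required":["series"]}

```bash
mkdir -p pics; ls
cat > h.py <<'E'
import numpy as np, cv2
from station import ctrl
def cap(n):
    c=ctrl.capture(n); H,W=c["range_z"].shape
    f=H/2/np.tan(np.radians(c["fov_y"])/2)
    K=np.array([[f,0,c["cx"]],[0,f,c["cy"]],[0,0,1]]); d=np.array([c["k1"],0,0,0],float)
    v,u=np.mgrid[:H,:W].astype(float)
    s=cv2.undistortPoints(np.stack([u.ravel(),v.ravel()],1)[:,None],K,d)[:,0].reshape(H,W,2)
    z=c["range_z"]; p=np.stack([s[...,0]*z,-s[...,1]*z,-z],-1)
    P=p@c["T"][:3,:3].T+c["T"][:3,3]; P[z==0]=np.nan
    c["P"]=P; return c
def save(c,name,box=None,k=1):
    im=c["color"][...,::-1]
    if box: u0,v0,u1,v1=box; im=im[v0:v1,u0:u1]
    cv2.imwrite("pics/"+name,cv2.resize(im,None,fx=k,fy=k,interpolation=cv2.INTER_CUBIC))
E
python3 - <<'E'
from h import *
import pickle
for n in("scene","top"):
    c=cap(n); save(c,n+"0.png",k=1.5); pickle.dump(c,open(n+"0.pkl","wb")); print(n,c["T"].round(3).tolist())
print(ctrl.sense())
E
```

```text
pics
scene [[0.889, 0.359, -0.284, 0.283], [-0.458, 0.68, -0.573, -0.373], [-0.012, 0.639, 0.769, 0.813], [0.0, 0.0, 0.0, 1.0]]
top [[0.004, 0.987, -0.16, 0.324], [-1.0, 0.004, 0.003, 0.14], [0.004, 0.16, 0.987, 1.537], [0.0, 0.0, 0.0, 1.0]]
{'time_s': 0.1, 'joints': array([ 1.16598329e+00,  1.50926921e-01,  1.43792210e+00, -6.45764264e-06,
        1.55380967e+00, -1.33990071e-01]), 'joint_vel': array([-0.00109239, -0.00041703, -0.00105417, -0.00146557,  0.00035564,
        0.00041118]), 'effort': array([ 6.11792668e-03, -7.14389491e+01, -5.71790135e+01, -1.24245180e-04,
        7.31787950e-03,  7.13225404e-05]), 'position': array([0.15375793, 0.55384089, 0.23076334]), 'tool_rot': array([-1.38752534e-04,  1.34997961e-01,  9.90845733e-01, -5.14648603e-04]), 'force': array([ 0.1536756 ,  0.12046747, -0.06126855]), 'ft_torque': array([-0.00062634, -0.02361107,  0.03970695]), 'finger_force': 0.0, 'finger_gap': 0.08574355648075545}
```

View pics/scene0.png

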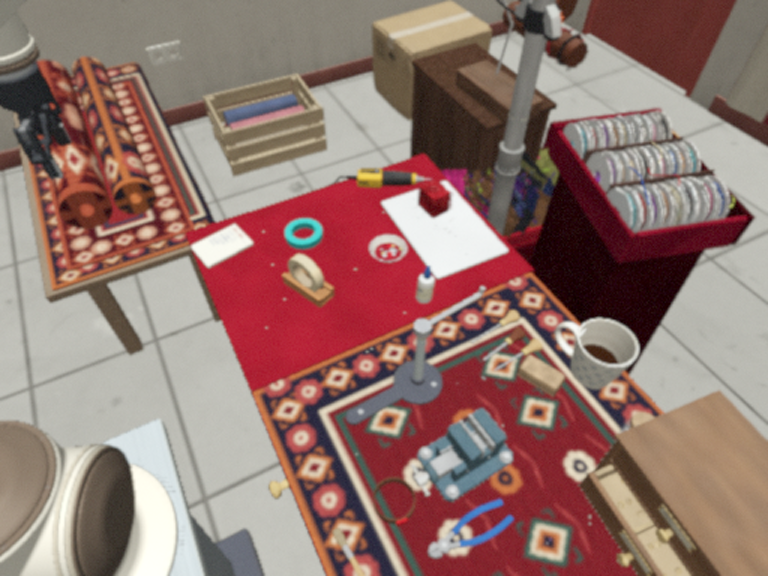

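View pics/top0.png

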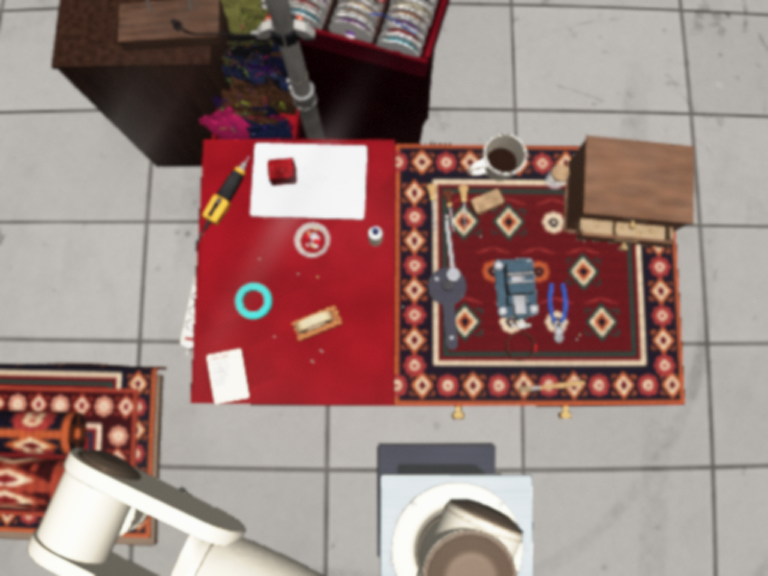

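The pale roll stands in the wooden cradle at scene (305,272) and top (316,320) in the 1.5x pictures. There are three ring-shaped candidates:
- The pale roll, scene (305,272). By the description this is the one to take.
- The turquoise ring lying flat, scene (303,233), which is the look-alike.
- The bracelet, scene (395,500).

The hook arm runs from the post, scene (422,325), out to (483,290), so it points away from the long foot, which ends at (357,412).

Run:
```python
from h import *
import pickle
S=pickle.load(open("scene0.pkl","rb"));T=pickle.load(open("top0.pkl","rb"))
save(S,"crop_s.png",(175,145,345,290),4)
for n,c in(("S",S),("T",T)):
    P=c["P"]; hsv=cv2.cvtColor(c["color"],cv2.COLOR_RGB2HSV)
    X,Y,Z=P[...,0],P[...,1],P[...,2]
    # arm+hub
    m=(Z>0.145)&(Z<.2)&(X>.2)&(X<.75)&(abs(Y)<.25)
    q=P[m]; print(n,"hook n",len(q),q.min(0).round(3),q.max(0).round(3))
    far=q[q[:,0]>np.percentile(q[:,0],90)];print(" far",far.mean(0).round(3)," near",q[q[:,0]<np.percentile(q[:,0],20)].mean(0).round(3))
    # tape
    m=(Z>0.03)&(Z<.1)&(X>.25)&(X<.45)&(Y>.2)&(Y<.42)
    q=P[m]; print(" tape n",len(q),q.min(0).round(4),q.max(0).round(4),np.median(q,0).round(4))
    w,v=np.linalg.eigh(np.cov(q[:,:2].T)); print("  plane dir",v[:,1].round(3),"sd",w**.5, q.mean(0).round(4))
    # cradle top
    m=(Z>0.015)&(Z<.028)&(X>.25)&(X<.45)&(Y>.2)&(Y<.42)
    q=P[m].astype(np.float32); print(" cradle",len(q),cv2.minAreaRect(q[:,:2]))
    # stand base
    m=(Z>0.004)&(Z<.02)&(hsv[...,1]<110)&(hsv[...,2]<150)&(X>.2)&(X<.55)&(abs(Y)<.15)
    q=P[m].astype(np.float32); print(" base",len(q),cv2.minAreaRect(q[:,:2]), q.min(0),q.max(0))
    for nm,lo in (("glue",(.4,.6)),):
        m=(Z>.05)&(Z<.11)&(X>.4)&(X<.6)&(Y>.05)&(Y<.25); q=P[m]; print(nm,len(q),np.median(q,0) if len(q) else 0)
    def at(u,v): return P[v,u].round(3)
    if n=="S": print([ (p,at(*p)) for p in [(281,217),(322,193),(240,275),(278,255),(200,170),(283,187)]])
    else: print([ (p,at(*p)) for p in [(302,182),(299,140),(301,228),(298,190),(211,213),(250,156)]])
```

```text
S hook n 452 [ 0.538 -0.25   0.146] [0.75  0.037 0.176]
 far [ 0.733 -0.247  0.17 ]  near [0.545 0.016 0.161]
 tape n 20 [0.4455 0.3227 0.0312] [0.4498 0.3334 0.0672] [0.448  0.3263 0.0475]
  plane dir [-0.336  0.942] sd [0.00065336 0.00365931] [0.4479 0.327  0.0476]Traceback (most recent call last):
  File "<stdin>", line 18, in <module>
cv2.error: OpenCV(4.12.0) /io/opencv/modules/imgproc/src/convhull.cpp:143: error: (-215:Assertion failed) total >= 0 && (depth == CV_32F || depth == CV_32S) in function 'convexHull'
```

View pics/crop_s.png

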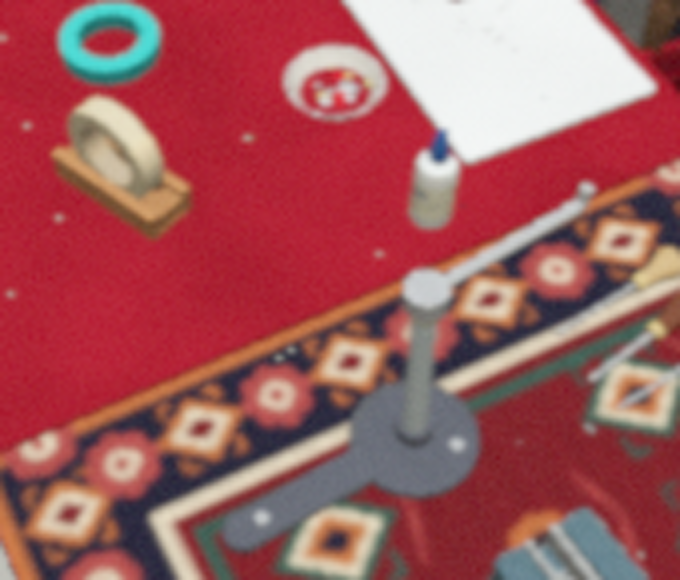

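The close crop confirms the pale roll on edge in the cradle at crop (115,150). The hub is at (427,288), the hook tip at (587,190) and the foot end at (245,530).

```bash
cat > m.py <<'E'
from h import *
import pickle
S=pickle.load(open("scene0.pkl","rb"));T=pickle.load(open("top0.pkl","rb"))
for n,c in(("S",S),("T",T)):
    P=c["P"]; hsv=cv2.cvtColor(c["color"],cv2.COLOR_RGB2HSV)
    X,Y,Z=P[...,0],P[...,1],P[...,2]
    m=(Z>0.148)&(Z<.185)&(X>.4)&(X<.72)&(Y>-.1)&(Y<.15)
    q=P[m]; d=np.hypot(*(q[:,:2]-[.547,.02]).T)
    r=lambda a:a.round(4).tolist()
    print(n,"hub",r(q[d<.016].mean(0)),(d<.016).sum(),"arm pts:",[r(q[(d>a)&(d<a+.02)].mean(0)) for a in(.03,.05,.07,.09,.11)])
    m=(Z>0.035)&(Z<.1)&(X>.38)&(X<.55)&(Y>.22)&(Y<.42)
    q=P[m]; w,v=np.linalg.eigh(np.cov(q[:,:2].T)); print(" tape",len(q),r(q.min(0)),r(q.max(0)),r(q.mean(0)),"dir",r(v[:,1]),r(w**.5))
    for lo,hi in((.055,.07),(.07,.1)):
        k=q[(q[:,2]>lo)&(q[:,2]<hi)];
        if len(k): print("  ",lo,len(k),r(k.mean(0)),r(k.min(0)),r(k.max(0)))
    m=(Z>0.015)&(Z<.03)&(X>.38)&(X<.55)&(Y>.22)&(Y<.42)
    q=P[m].astype(np.float32); print(" cradle",len(q),cv2.minAreaRect(q[:,:2]) if len(q)>3 else 0)
    m=(Z>0.004)&(Z<.02)&(hsv[...,1]<120)&(hsv[...,2]<160)&(X>.35)&(X<.62)&(Y>-.04)&(Y<.1)
    q=P[m].astype(np.float32); print(" base",len(q),cv2.minAreaRect(q[:,:2]),q.min(0),q.max(0))
    m=(Z>.05)&(Z<.11)&(X>.52)&(X<.75)&(Y>.08)&(Y<.25); q=P[m]; print(" glue",len(q),r(np.median(q,0)))
    if n=="S": print([(p,r(P[p[1],p[0]])) for p in [(240,275),(202,155),(258,166),(262,330)]])
    else: print([(p,r(P[p[1],p[0]])) for p in [(301,228),(299,140),(298,190),(211,213),(168,200),(208,159)]])
E
python3 m.py
```

```text
S hub [0.5488, 0.0165, 0.1624] 129 arm pts: [[0.586, 0.0227, 0.1624], [0.606, 0.0253, 0.1621], [0.6262, 0.0276, 0.1624], [0.647, 0.0302, 0.1619], [0.6613, 0.032, 0.1689]]
 tape 253 [0.4455, 0.2633, 0.0355] [0.491, 0.3335, 0.0829] [0.4688, 0.2926, 0.0643] dir [-0.437, 0.8995] [0.006, 0.0227]
   0.055 71 [0.4709, 0.285, 0.0631] [0.4468, 0.2656, 0.0553] [0.49, 0.3335, 0.0698]
   0.07 114 [0.4679, 0.2981, 0.0766] [0.4512, 0.2745, 0.07] [0.4859, 0.329, 0.0829]Traceback (most recent call last):
  File "m.py", line 17, in <module>
    q=P[m].astype(np.float32); print(" cradle",len(q),cv2.minAreaRect(q[:,:2]) if len(q)>3 else 0)
                                                      ~~~~~~~~~~~~~~~^^^^^^^^^
cv2.error: OpenCV(4.12.0) /io/opencv/modules/imgproc/src/convhull.cpp:143: error: (-215:Assertion failed) total >= 0 && (depth == CV_32F || depth == CV_32S) in function 'convexHull'
```

```bash
sed -i 's/cv2.minAreaRect(q\[:,:2\])/cv2.minAreaRect(q[:,:2].copy())/' m.py; python3 m.py; nproc
```

```text
S hub [0.5488, 0.0165, 0.1624] 129 arm pts: [[0.586, 0.0227, 0.1624], [0.606, 0.0253, 0.1621], [0.6262, 0.0276, 0.1624], [0.647, 0.0302, 0.1619], [0.6613, 0.032, 0.1689]]
 tape 253 [0.4455, 0.2633, 0.0355] [0.491, 0.3335, 0.0829] [0.4688, 0.2926, 0.0643] dir [-0.437, 0.8995] [0.006, 0.0227]
   0.055 71 [0.4709, 0.285, 0.0631] [0.4468, 0.2656, 0.0553] [0.49, 0.3335, 0.0698]
   0.07 114 [0.4679, 0.2981, 0.0766] [0.4512, 0.2745, 0.07] [0.4859, 0.329, 0.0829]
 cradle 321 ((0.47854647040367126, 0.3397747278213501), (0.18445442616939545, 0.08905284106731415), 75.3768539428711)
 base 1007 ((0.4858420491218567, 0.010285381227731705), (0.21549175679683685, 0.0808115303516388), 7.7282514572143555) [ 0.37904885 -0.02789714  0.00409695] [0.5922409  0.06061292 0.01956985]
 glue 86 [0.6553, 0.1721, 0.0571]
[((240, 275), [0.4392, 0.0083, 0.0113]), ((202, 155), [0.5194, 0.4488, -0.001]), ((258, 166), [0.6552, 0.322, -0.0014]), ((262, 330), [0.4262, -0.1277, -0.001])]
T hub [0.5506, 0.0189, 0.1662] 61 arm pts: [[0.5876, 0.0227, 0.1645], [0.6068, 0.0249, 0.1635], [0.6257, 0.027, 0.1643], [0.6459, 0.02
[... 222 characters left out ...]
] [0.4909, 0.3372, 0.0699]
   0.07 107 [0.4691, 0.3006, 0.0785] [0.4521, 0.2705, 0.0702] [0.4868, 0.3323, 0.0874]
 cradle 258 ((0.48107779026031494, 0.3409455120563507), (0.18800762295722961, 0.08865326642990112), 73.75370025634766)
 base 785 ((0.48530417680740356, 0.02560928836464882), (0.26960957050323486, 0.1275530457496643), 0.7920322418212891) [ 0.3502352  -0.03973099  0.00400163] [0.61956805 0.08862855 0.0199373 ]
 glue 63 [0.6565, 0.173, 0.0586]
[((301, 228), [0.4302, 0.0082, 0.0069]), ((299, 140), [0.7236, 0.0114, -0.0009]), ((298, 190), [0.5462, 0.021, 0.0584]), ((211, 213), [0.4694, 0.2905, 0.0869]), ((168, 200), [0.5203, 0.4419, -0.0024]), ((208, 159), [0.6571, 0.3131, 0.0008])]
4
```

Run:
```python
from h import *
import pickle
for n in("scene","top"):
    c=pickle.load(open(n+"0.pkl","rb")); P=c["P"]; hsv=cv2.cvtColor(c["color"],cv2.COLOR_RGB2HSV)
    X,Y,Z=P[...,0],P[...,1],P[...,2]
    m=(Z>0.005)&(Z<.013)&(X>.39)&(X<.50)&(abs(Y-.008)<.022)
    q=P[m]; 
    for a in np.arange(.41,.50,.015):
        k=q[(q[:,0]>a)&(q[:,0]<a+.015)]; print(n,a.round(3),len(k),k.mean(0).round(4),k[:,1].min().round(4),k[:,1].max().round(4))
    m=(Z>0.003)&(Z<.014)&(np.hypot(X-.549,Y-.018)<.055); print(" base c",P[m].min(0).round(3),P[m].max(0).round(3))
```

```text
scene 0.41 40 [0.4199 0.0098 0.0083] -0.0012 0.023
scene 0.425 58 [0.4322 0.0098 0.0092] -0.0021 0.0224
scene 0.44 60 [0.4474 0.0113 0.0086] -0.0009 0.0252
scene 0.455 60 [0.4624 0.0125 0.0083] 0.0003 0.0253
scene 0.47 57 [0.4774 0.0142 0.0083] 0.0018 0.0279
scene 0.485 59 [0.4925 0.0147 0.0087] 0.0018 0.0292<stdin>:9: RuntimeWarning: Mean of empty slice.
  ret = um.true_divide(
Traceback (most recent call last):
ValueError: zero-size array to reduction operation minimum which has no identity
```

{"method": "servo_tool", "body": {
  "series": [
    [0,0,10,0,0,0,-1],
    [0,0,10,0,0,0,-1],
    [0,0,10,0,0,0,-1],
    [0,0,10,0,0,0,-1],
    [0,0,10,0,0,0,-1],
    [0,0,10,0,0,0,-1],
    [0,0,10,0,0,0,-1],
    [0,0,0,0,0,0,-1]
  ]
}}

```text
time_s: 1.1
position: [0.1538, 0.5539, 0.231]
tool_rot: [0.0, 0.679, 0.735, -0.0]
force: [0.2, 0.2, 0.2]
finger_gap: 0.0
finger_force: 0.0
```

{"method": "servo_tool", "body": {
  "series": [
    [0,0,0,-33,26,0,-1],
    [0,0,0,-33,26,0,-1],
    [0,0,0,-33,26,0,-1],
    [0,0,0,-33,26,0,-1],
    [0,0,0,-33,26,0,-1],
    [0,0,0,-33,26,0,-1],
    [0,0,0,-33,26,0,-1],
    [0,0,0,-33,26,0,-1],
    [0,0,0,-33,26,0,-1],
    [0,0,0,-33,26,0,-1],
    [0,0,0,-33,26,0,-1],
    [0,0,0,-33,26,0,-1],
    [0,0,0,-33,26,0,-1],
    [0,0,0,-33,26,0,-1],
    [0,0,0,-33,26,0,-1],
    [0,0,0,-20,36,0,-1],
    [0,0,0,0,0,0,-1]
  ]
}}

```text
time_s: 3.22
position: [0.6202, 0.0724, 0.2301]
tool_rot: [-0.0, 0.678, 0.735, -0.001]
force: [-0.7, 0.5, 0.1]
finger_gap: 0.0004
finger_force: 0.0
```

```bash
cat >> h.py <<'E'
POST=np.array([.549,.0185]); A=.08
def st():
    s=ctrl.sense(); p=s["position"]; from_=p[:2]-POST
    w,x,y,z=s["tool_rot"]; ty=np.array([2*(x*y-w*z),1-2*(x*x+z*z)])
    print("t",s["time_s"],"pos",p.round(4),"stand xy mm",(1e3*np.array([from_@[np.cos(A),np.sin(A)],from_@[-np.sin(A),np.cos(A)]])).round(1),"tooly",np.arctan2(ty[1],ty[0]).round(3),"F",s["force"].round(1),"gap",s["finger_gap"],s["finger_force"])
E
python3 -c "from h import *;st()"
```

```text
t 3.225 pos [0.6202 0.0724 0.2301] stand xy mm [75.3 48. ] tooly 0.081 F [-0.7  0.5  0.1] gap 0.00042801022773196305 0.0
```

{"method": "servo_tool", "body": {
  "series": [
    [0,0,0,0,0,43,-1],
    [0,0,0,0,0,43,-1],
    [0,0,0,0,0,0,-1],
    [0,0,0,-16,0,0,-1],
    [0,0,0,-17,0,0,-1],
    [0,0,0,-20,1,0,-1],
    [0,0,0,-20,-4,0,-1],
    [0,0,0,-18,-9,0,-1],
    [0,0,0,-15,-13,0,-1],
    [0,0,0,-11,-16,0,-1],
    [0,0,0,-6,-19,0,-1],
    [0,0,0,-1,-20,0,-1],
    [0,0,0,4,-20,0,-1],
    [0,0,0,9,-18,0,-1],
    [0,0,0,13,-15,0,-1],
    [0,0,0,16,-11,0,-1],
    [0,0,0,9,-3,0,-1],
    [0,0,0,10,-3,0,-1],
    [0,0,0,0,0,0,-1]
  ]
}}

```text
time_s: 5.6
position: [0.4741, 0.0, 0.1452]
tool_rot: [-0.0, 0.679, 0.735, -0.0]
force: [-0.1, -1.3, 0.3]
finger_gap: 0.0002
finger_force: 0.0
```

```bash
cat >> h.py <<'E'
def arm(c):
    P=c["P"]; X,Y,Z=P[...,0]-POST[0],P[...,1]-POST[1],P[...,2]
    sx=X*np.cos(A)+Y*np.sin(A); sy=-X*np.sin(A)+Y*np.cos(A)
    m=(Z>.15)&(Z<.18)&(sx<-.025)&(sx>-.12)&(abs(sy)<.06)
    for a in (-.12,-.105,-.09,-.07,-.05):
        k=m&(sx>a)&(sx<a+.02)
        if k.sum(): print(a,k.sum(),"sy mm",(1e3*np.median(sy[k])).round(1),(1e3*sy[k].min()).round(1),(1e3*sy[k].max()).round(1),"z",Z[k].max().round(3))
E
python3 -c "
from h import *
st();c=cap('scene');arm(c);save(c,'push.png',(200,130,360,290),3);print('top');arm(cap('top'))"
```

```text
t 5.6 pos [0.4741 0.     0.1452] stand xy mm [-76.1 -12.4] tooly 0.079 F [-0.1 -1.3  0.3] gap 0.00024663455604699536 0.0
-0.12 6 sy mm 2.6 1.4 3.7 z 0.168
-0.105 26 sy mm -16.9 -18.9 -7.2 z 0.179
-0.09 68 sy mm -21.4 -23.7 -10.0 z 0.179
-0.07 11 sy mm -18.1 -19.0 -17.2 z 0.172
top
-0.12 13 sy mm 5.3 1.4 8.1 z 0.179
-0.105 12 sy mm 5.5 2.2 8.1 z 0.168
```

View pics/push.png

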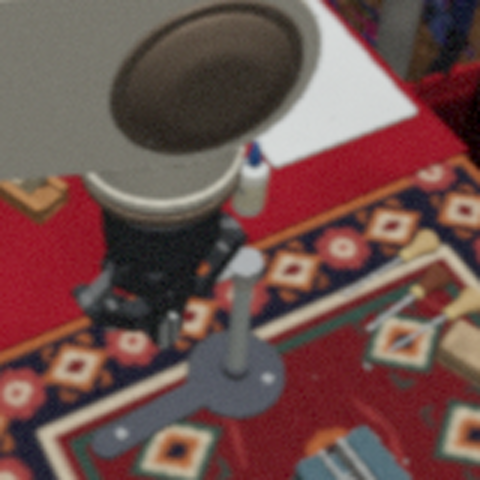

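{"method": "servo_tool", "body": {
  "series": [
    [0,0,0,-15,0,0,-1],
    [0,0,0,0,0,-43,-1],
    [0,0,0,0,0,-42,-1],
    [0,0,0,39,2,0,0],
    [0,0,0,39,2,0,0],
    [0,0,0,39,2,0,0],
    [0,0,0,39,2,0,0],
    [0,0,0,39,2,0,0],
    [0,0,0,39,3,0,0],
    [0,0,0,39,3,0,0],
    [0,0,0,39,3,0,0],
    [0,0,-9,0,0,0,0],
    [0,0,-9,0,0,0,0],
    [0,0,0,0,0,0,0]
  ]
}}

```text
time_s: 7.45
position: [0.4706, 0.2962, 0.23]
tool_rot: [-0.0, 0.556, 0.831, -0.0]
force: [-0.0, 0.1, -1.0]
finger_gap: 0.0426
finger_force: 0.0
```

```bash
python3 -c "
from h import *
st();c=cap('scene');arm(c);
P=c['P'];X,Y,Z=P[...,0],P[...,1],P[...,2]
m=(Z>0.04)&(Z<.09)&(X>.43)&(X<.51)&(Y>.25)&(Y<.35);q=P[m];print(len(q),q.min(0),q.max(0))
save(c,'tape.png',(150,110,320,270),4);c=cap('top');print('top');arm(c)"
```

```text
t 7.45 pos [0.4706 0.2962 0.23  ] stand xy mm [-56.  283.1] tooly 0.391 F [-0.   0.1 -1. ] gap 0.042612503094497024 0.0
-0.12 31 sy mm 3.6 1.5 8.6 z 0.176
-0.105 34 sy mm 4.0 1.3 8.4 z 0.164
-0.09 36 sy mm 2.7 -0.2 9.1 z 0.165
-0.07 33 sy mm 2.0 -1.2 6.3 z 0.166
-0.05 30 sy mm 1.4 -1.3 6.1 z 0.165
237 [0.44537988 0.26239977 0.04025565] [0.49081015 0.33239058 0.08216417]
top
-0.12 12 sy mm 4.9 0.9 8.0 z 0.178
-0.105 21 sy mm 4.7 0.8 8.0 z 0.169
-0.09 21 sy mm 3.3 -0.7 7.2 z 0.171
-0.07 18 sy mm 2.2 -1.5 6.1 z 0.173
-0.05 18 sy mm 2.6 -1.3 5.4 z 0.169
```

View pics/tape.png

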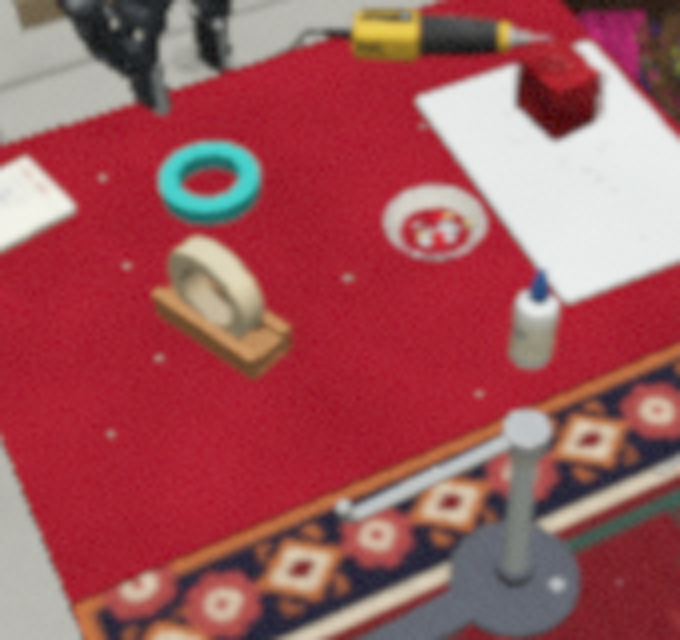

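{"method": "servo_tool", "body": {
  "series": [
    [0,0,0,4,0,40,0],
    [0,0,0,0,0,40,0],
    [0,0,0,0,0,40,0],
    [0,0,0,0,0,24,0],
    [0,0,0,0,0,20,0],
    [0,0,0,0,0,0,0],
    [0,0,0,0,0,0,-0.6],
    [0,0,0,0,0,0,-1],
    [0,0,0,0,0,0,-1],
    [0,0,0,0,0,0,-1],
    [0,0,0,0,0,0,-1]
  ],
  "newtons": 40
}}

```text
time_s: 8.93
position: [0.4689, 0.3009, 0.0674]
tool_rot: [0.001, 0.556, 0.831, 0.001]
force: [-0.6, 0.1, 7.7]
finger_gap: 0.0171
finger_force: 41.4
```

```bash
python3 -c "
from h import *
st();c=cap('scene');save(c,'grip.png',(170,140,260,230),6)"
```

```text
t 8.925 pos [0.4689 0.3009 0.0674] stand xy mm [-57.3 287.9] tooly 0.392 F [-0.6  0.1  7.7] gap 0.017092908571012255 41.380324352530806
```

View pics/grip.png

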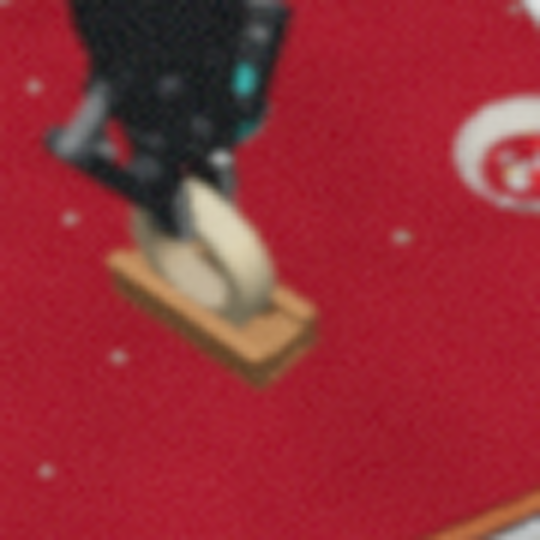

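{"method": "servo_tool", "body": {
  "series": [
    [0,0,0,0,0,-15,-1],
    [0,0,0,0,0,-25,-1],
    [0,0,0,0,0,-40,-1],
    [0,0,0,0,0,-40,-1],
    [0,0,0,0,0,-40,-1],
    [0,0,10,0,0,0,-1],
    [0,0,10,0,0,0,-1],
    [0,0,0,-26,-9,0,-1],
    [0,0,0,-26,-9,0,-1],
    [0,0,0,-26,-9,0,-1],
    [0,0,0,-26,-9,0,-1],
    [0,0,0,-26,-9,0,-1],
    [0,0,0,-26,-9,0,-1],
    [0,0,0,-26,-9,0,-1],
    [0,0,0,-26,-9,0,-1],
    [0,0,0,-26,-9,0,-1],
    [0,0,0,-26,-9,0,-1],
    [0,0,0,-26,-7,0,-1],
    [0,0,0,0,0,0,-1],
    [0,0,0,0,0,0,-1]
  ]
}}

```text
time_s: 11.48
position: [0.3839, 0.011, 0.227]
tool_rot: [0.0, 0.692, 0.722, 0.0]
force: [0.9, 0.6, -0.2]
finger_gap: 0.0171
finger_force: 40.5
```

```bash
python3 -c "
from h import *
st();c=cap('scene');arm(c);save(c,'ins.png',(150,110,340,270),4);
P=c['P'];X,Y,Z=P[...,0],P[...,1],P[...,2]
h=cv2.cvtColor(c['color'],cv2.COLOR_RGB2HSV)
m=(Z>.15)&(Z<.26)&(X>.34)&(X<.43)&(abs(Y-.012)<.05)&(h[...,2]>120);q=P[m];print(len(q),q.min(0),q.max(0),np.median(q,0))"
```

```text
t 11.475 pos [0.3839 0.011  0.227 ] stand xy mm [-165.2    5.7] tooly 0.043 F [ 0.9  0.6 -0.2] gap 0.017111496398606037 40.4584592590369
-0.12 31 sy mm 4.0 1.5 9.4 z 0.177
-0.105 34 sy mm 3.8 0.8 8.6 z 0.165
-0.09 34 sy mm 3.4 -0.2 8.9 z 0.165
-0.07 33 sy mm 2.0 -1.1 6.8 z 0.166
-0.05 31 sy mm 1.6 -0.7 6.4 z 0.165
410 [ 0.36831167 -0.02662382  0.16559194] [0.39527192 0.04103526 0.25181429] [ 0.38241123 -0.00410995  0.22856306]
```

View pics/ins.png

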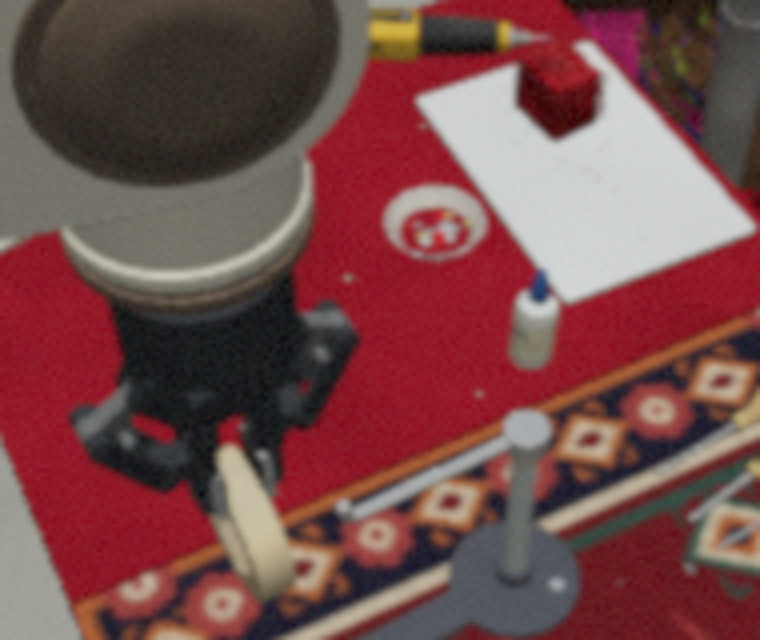

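{"method": "servo_tool", "body": {
  "series": [
    [0,0,0,0,0,18,-1],
    [0,0,0,0,0,18,-1],
    [0,0,0,0,0,0,-1],
    [0,0,0,0,12,0,-1],
    [0,0,0,0,12,0,-1],
    [0,0,0,0,12,0,-1],
    [0,0,0,0,12,0,-1],
    [0,0,0,0,12,0,-1],
    [0,0,0,0,12,0,-1],
    [0,0,0,0,12,0,-1],
    [0,0,0,0,12,0,-1],
    [0,0,0,0,4,0,-1],
    [0,0,0,0,0,0,-1]
  ]
}}

```text
time_s: 13.15
position: [0.4838, 0.0151, 0.1902]
tool_rot: [-0.0, 0.692, 0.722, -0.0]
force: [-0.6, -0.2, -0.7]
finger_gap: 0.0171
finger_force: 40.4
```

{"method": "servo_tool", "body": {
  "series": [
    [0,0,0,0,0,8,-1],
    [0,0,0,0,0,8,-1],
    [0,0,0,0,0,5,-1],
    [0,0,0,0,0,0,-1],
    [0,0,0,0,0,0,-1]
  ]
}}

```text
time_s: 13.78
position: [0.4838, 0.015, 0.1695]
tool_rot: [0.0, 0.692, 0.722, 0.0]
force: [0.4, -0.1, -0.7]
finger_gap: 0.0167
finger_force: 40.5
```

```bash
python3 -c "
from h import *
st();c=cap('scene');arm(c);save(c,'hang.png',(200,130,340,290),4)"
```

```text
t 13.775 pos [0.4838 0.015  0.1695] stand xy mm [-65.3   1.7] tooly 0.043 F [ 0.4 -0.1 -0.7] gap 0.016717225886758294 40.46618888159125
-0.12 31 sy mm 3.4 2.0 9.7 z 0.177
-0.105 35 sy mm 3.8 1.0 8.8 z 0.18
-0.09 106 sy mm -18.4 -34.9 8.7 z 0.18
-0.07 98 sy mm -23.5 -35.4 20.0 z 0.18
-0.05 24 sy mm 1.1 -4.6 5.8 z 0.178
```

View pics/hang.png

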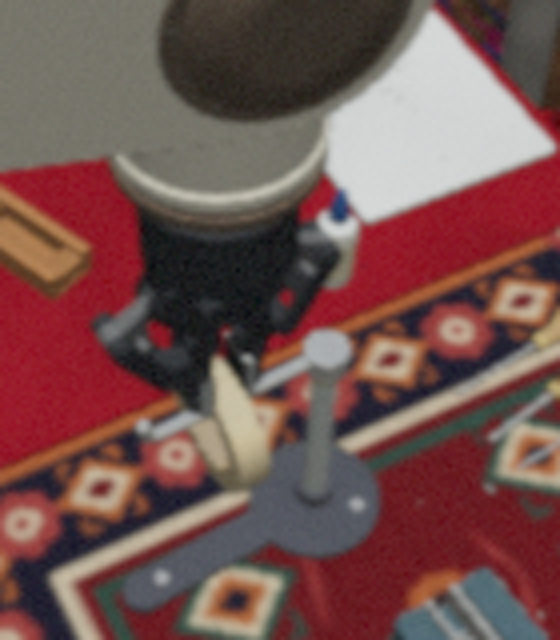

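The roll is on the arm: the rod goes into the hole at about (190,420) and comes out at (260,380). Next I'll lower it until it touches.

{"method": "servo_tool", "body": {
  "series": [
    [0,0,0,0,0,2,-1],
    [0,0,0,0,0,1,-1],
    [0,0,0,0,0,0,-1],
    [0,0,0,0,0,0,-1]
  ]
}}

```text
time_s: 14.32
position: [0.4838, 0.015, 0.1663]
tool_rot: [0.0, 0.692, 0.722, -0.0]
force: [0.7, -0.1, -0.7]
finger_gap: 0.0173
finger_force: 40.5
```

{"method": "servo_tool", "body": {
  "series": [
    [0,0,0,0,0,1,-1],
    [0,0,0,0,0,0,-1],
    [0,0,0,0,0,0,-1]
  ]
}}

```text
time_s: 14.7
position: [0.4839, 0.015, 0.1656]
tool_rot: [0.0, 0.692, 0.722, 0.0]
force: [-2.0, 0.5, 5.0]
finger_gap: 0.0169
finger_force: 41.1
```

{"method": "servo_tool", "body": {
  "series": [
    [0,0,0,0,0,0,-0.58],
    [0,0,0,0,0,0,-0.5],
    [0,0,0,0,0,0,-0.4],
    [0,0,0,0,0,0,-0.3],
    [0,0,0,0,0,0,-0.25],
    [0,0,0,0,0,0,-0.25],
    [0,0,0,0,0,0,-0.25],
    [0,0,0,0,0,-5,-0.25],
    [0,0,0,0,0,-10,-0.25],
    [0,0,0,0,0,-20,-0.25],
    [0,0,0,0,0,-30,-0.25],
    [0,0,0,0,0,-40,-0.25],
    [0,0,0,40,0,-20,-0.25],
    [0,0,0,50,0,0,-0.25],
    [0,0,0,50,0,0,-0.25],
    [0,0,0,0,0,0,-0.25],
    [0,0,0,0,0,0,-0.25],
    [0,0,0,0,0,0,-0.25]
  ]
}}

```text
time_s: 16.95
position: [0.4778, 0.154, 0.2906]
tool_rot: [0.0, 0.692, 0.722, 0.0]
force: [-0.1, -0.2, 0.4]
finger_gap: 0.0317
finger_force: 0.0
```

```bash
python3 -c "
from h import *
st();c=cap('scene');arm(c);save(c,'end.png',(180,130,340,290),3)
P=c['P'];X,Y,Z=P[...,0],P[...,1],P[...,2]
m=(Z>.09)&(Z<.19)&(X>.45)&(X<.52)&(abs(Y-.015)<.05);q=P[m];print(len(q),q.min(0),q.max(0))"
```

```text
t 16.95 pos [0.4778 0.154  0.2906] stand xy mm [-60.1 140.7] tooly 0.042 F [-0.1 -0.2  0.4] gap 0.03169719059883211 0.0
-0.12 31 sy mm 3.9 0.6 9.9 z 0.177
-0.105 34 sy mm 4.0 1.1 8.9 z 0.165
-0.09 175 sy mm -3.1 -34.3 36.7 z 0.18
-0.07 171 sy mm -11.6 -35.4 31.8 z 0.18
-0.05 30 sy mm 1.7 -1.7 6.2 z 0.165
597 [ 0.45069302 -0.02395999  0.10269718] [0.5197424  0.05113433 0.18144179]
```

View pics/end.png

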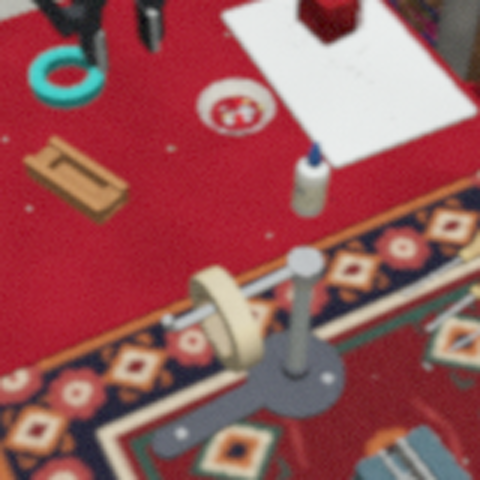

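The roll hangs freely on the arm at (228,320), the arm lies over the foot, and the gripper is clear. I'll wait a moment for it to settle, then hand the job in.

{"method": "servo_tool", "body": {
  "series": [
    [0,0,0,0,0,0,-0.25],
    [0,0,0,0,0,0,-0.25],
    [0,0,0,0,0,0,-0.25],
    [0,0,0,0,0,0,-0.25],
    [0,0,0,0,0,0,-0.25],
    [0,0,0,0,0,0,-0.25],
    [0,0,0,0,0,0,-0.25],
    [0,0,0,0,0,0,-0.25],
    [0,0,0,0,0,0,-0.25],
    [0,0,0,0,0,0,-0.25],
    [0,0,0,0,0,0,-0.25],
    [0,0,0,0,0,0,-0.25],
    [0,0,0,0,0,0,-0.25],
    [0,0,0,0,0,0,-0.25],
    [0,0,0,0,0,0,-0.25],
    [0,0,0,0,0,0,-0.25]
  ]
}}

```text
time_s: 19.0
position: [0.4777, 0.1549, 0.2903]
tool_rot: [0.0, 0.692, 0.722, -0.0]
force: [0.7, 1.2, 0.8]
finger_gap: 0.032
finger_force: 0.0
```

```bash
python3 -c "
from station import ctrl
print(ctrl.job_done())"
```

```text
the job is handed in; nothing more can be done
None
```

I handed the job in at about 19 s: the hook arm points over the long foot (tip about 4 mm off its line) and the roll hangs freely on it, with the gripper clear and the dish, bracelet and glue bottle never touched; the hand-in gave no verdict.

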